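# Change the dies and index the embossing turntable

### The job

Change the dies of the embossing machine and start its run: by its knob, turn the turntable to the loading detent (pockets towards you), swing the locking bar open and put the worn round die from the nest in the wooden tray; seat every square brass die that lies on the bench flat in a pocket of the nest, relief up, and swing the locking bar fully shut over them. Then turn the table a quarter turn anticlockwise until it clicks into the working detent, and only then press the three keys fully down, one at a time: smallest, middle-sized, largest. Touch no key before that, and leave the hammer and the bowl where they are.

Things in the scene. Friction and masses are not known exactly. Their poses are not given: they have to be found in the camera images.
- machine: Green cast bed of the embossing machine, fixed, a 300 x 320 x 8 mm plate. Origin: under the turntable's axis, on the bench; z up. With the turntable at 0 its axes are those of the turntable. A parked press carriage (about 130 x 150 mm, 150 mm tall, with its foot) stands at the bed's -y side, from x +25 to +155 mm and y -170 to -320 mm; a 34 mm high detent block stands at its -x edge.
- turntable (a joint): Steel turntable 290 mm across, top face 40 mm above the bench. rad, growing anticlockwise from above. Sprung detents (they draw it in from about 0.05 rad either side; about 5 N at the knob frees it) at 0 = loading (pockets on the machine's -x side, towards the robot) and 1.571 = working (pockets on its -y side, by the carriage). Stops at -0.6 and 2.2; stays where it is left.
- table_axis (a point): Centre of the turntable's top face, on its axis, 40 mm above the bench; its x and y axes turn with the table.
- table_knob (a point): Top of the upright round knob post by which the turntable is turned: black cap 24 mm across over its top 16 mm, below it a 20 mm post, 48 mm tall above the table top, 108 mm from the axis (at x +90, y +60 mm in the table's frame).
- clamp_pin (a point): Top of the upright grip pin at the end of the clamp bar: 14 mm across, 36 mm tall above the bar (its top is 116 mm above the bench), 180 mm from the clamp hinge.
- clamp_hinge (a point): Pivot of the clamp bar (vertical axis) at the underside of the bar, 72 mm above the bench; on the turntable at x -60, y -95 mm in the table's frame.
- clamp_bar (a joint): Flat steel locking bar 190 x 18 x 8 mm on the turntable, swinging level about clamp_hinge, 4 mm above seated dies. rad: 0 = open, the bar lies along the table's +x axis; 1.571 = shut against its stop, the bar lies along the table's +y axis over all three pockets. Grows anticlockwise from above. Stays where it is left; light friction.
- pocket0 (a point): Centre of the floor of one of three square pockets in a dark steel nest on the turntable, at x -60, y +48 mm in the table's frame. Pocket 39 x 39 mm, 12 mm deep, its sides along the table's axes; the floor is the table top, the walls between and around are 9 mm thick.
- pocket1 (a point): Centre of the floor of one of three square pockets in a dark steel nest on the turntable, at x -60, y +0 mm in the table's frame. Pocket 39 x 39 mm, 12 mm deep, its sides along the table's axes; the floor is the table top, the walls between and around are 9 mm thick.
- pocket2 (a point): Centre of the floor of one of three square pockets in a dark steel nest on the turntable, at x -60, y -48 mm in the table's frame. Pocket 39 x 39 mm, 12 mm deep, its sides along the table's axes; the floor is the table top, the walls between and around are 9 mm thick.
- die0: Brass embossing die, a square block 36 x 36 x 28 mm, 0.14 to 0.28 kg, a round relief on its top face. Origin: centre of its underside, z up through the relief, sides along its x and y. Two or three dies are present; all are alike and fit any pocket, standing 16 mm proud.
- die1: Brass embossing die, a square block 36 x 36 x 28 mm, 0.14 to 0.28 kg, a round relief on its top face. Origin: centre of its underside, z up through the relief, sides along its x and y. Two or three dies are present; all are alike and fit any pocket, standing 16 mm proud.
- die2: Brass embossing die, a square block 36 x 36 x 28 mm, 0.14 to 0.28 kg, a round relief on its top face. Origin: centre of its underside, z up through the relief, sides along its x and y. Two or three dies are present; all are alike and fit any pocket, standing 16 mm proud.
- worn_die: Worn round steel die, a cylinder 34 mm across, 28 mm tall, 0.18 kg, standing at the start in the middle pocket (pocket1) under the locking bar (the table starts in its working detent), 16 mm proud. Origin: centre of its underside, z along its axis.
- tray_in (a point): Centre of the inner floor, 4 mm above the bench, of a small fixed open wooden tray, 90 x 90 x 16 mm outside with 4 mm walls, for the worn die.
- key_small (a joint): Travel of the smallest key, m: 0 = up, 0.006 = fully down (4 N); springs back.
- key_small_top (a point): Centre of the top face of the smallest key, 16 mm across, on a fixed grey control panel 120 x 130 x 30 mm; about 48 mm above the bench when up. The three round grey keys stand about 55 mm apart, and which stands where varies.
- key_mid (a joint): Travel of the middle-sized key, m: 0 = up, 0.006 = fully down (4 N); springs back.
- key_mid_top (a point): Centre of the top face of the middle-sized key, 26 mm across, on a fixed grey control panel 120 x 130 x 30 mm; about 48 mm above the bench when up. The three round grey keys stand about 55 mm apart, and which stands where varies.
- key_large (a joint): Travel of the largest key, m: 0 = up, 0.006 = fully down (4 N); springs back.
- key_large_top (a point): Centre of the top face of the largest key, 38 mm across, on a fixed grey control panel 120 x 130 x 30 mm; about 48 mm above the bench when up. The three round grey keys stand about 55 mm apart, and which stands where varies.
- hammer: Bystander: hammer lying on the bench beyond the machine; leave alone.
- bowl: Bystander: brass bowl 90 mm across, 40 mm tall; leave alone.
Mind the look-alikes: they are no part of the job. What is shaped like the worn_die but blue or turquoise is not meant.

How it is judged:
On the way, in this order (a step that is already met when the one before it is completed fails the run):
1. turntable resting in the loading detent (0) (value of joint turntable between -0.06 and 0.06 rad and velocity of joint turntable between -0.05 and 0.05 rad/s), for 0.2 s.
2. worn die in the tray and every square die present seated in a pocket, with the table in the loading detent ((distance between die0 and pocket0 below 0.006 m or distance between die0 and pocket1 below 0.006 m or distance between die0 and pocket2 below 0.006 m) and angle between each of die0, die1, die2's own z axis and vertical below 0.1 rad and (distance between die1 and pocket0 below 0.006 m or distance between die1 and pocket1 below 0.006 m or distance between die1 and pocket2 below 0.006 m) and (distance between die2 and pocket0 below 0.006 m or distance between die2 and pocket1 below 0.006 m or distance between die2 and pocket2 below 0.006 m) and distance between worn_die and tray_in below 0.05 m and height (world z) of worn_die below 0.026 m and value of joint turntable between -0.08 and 0.08 rad and velocity of joint turntable between -0.05 and 0.05 rad/s), for 0.2 s.
3. locking bar swung shut over the dies ((distance between die0 and pocket0 below 0.006 m or distance between die0 and pocket1 below 0.006 m or distance between die0 and pocket2 below 0.006 m) and angle between each of die0, die1, die2's own z axis and vertical below 0.1 rad and (distance between die1 and pocket0 below 0.006 m or distance between die1 and pocket1 below 0.006 m or distance between die1 and pocket2 below 0.006 m) and (distance between die2 and pocket0 below 0.006 m or distance between die2 and pocket1 below 0.006 m or distance between die2 and pocket2 below 0.006 m) and value of joint clamp_bar above 1.49 rad), for 0.2 s.
4. table turned to the working detent with dies seated and bar shut (all of step 3 and value of joint turntable between 1.5208 and 1.6208 rad and velocity of joint turntable between -0.05 and 0.05 rad/s), for 0.2 s.
5. smallest key pressed fully down, the others up (value of joint key_small above 0.0045 m and value of joint each of key_mid, key_large below 0.002 m), for 0.05 s.
6. middle-sized key pressed fully down, the others up (value of joint key_mid above 0.0045 m and value of joint each of key_small, key_large below 0.002 m), for 0.05 s.
7. largest key pressed fully down, the others up (value of joint key_large above 0.0045 m and value of joint each of key_small, key_mid below 0.002 m), for 0.05 s.
At the end, for the whole second after the job is handed in: Worn die at rest in the tray (origin within 50 mm of its floor centre, below 26 mm); each square die flat in a pocket (origin within 6 mm of the floor centre, tilt under 0.1 rad); bar shut (over 1.49 rad); table at rest within 0.05 rad of the working detent (1.571); all keys up (all of step 4 and distance between worn_die and tray_in below 0.05 m and height (world z) of worn_die below 0.026 m and linear speed of each of worn_die, die0, die1, die2 below 0.02 m/s and value of joint each of key_small, key_mid, key_large below 0.002 m); the robot touches nothing.
It fails at once if a key pressed while the table is out of the working detent or the bar is not shut (value of joint any of key_small, key_mid, key_large above 0.004 m and (value of joint turntable below 1.4908 rad or value of joint turntable above 1.6508 rad or value of joint clamp_bar below 1.4 rad)).
It fails at once if the hammer moved more than 4 cm (distance of hammer from where it was at the start of the episode above 0.04 m).
It fails at once if the bowl moved more than 4 cm (distance of bowl from where it was at the start of the episode above 0.04 m).
Of die0, die1, die2 only 2 to 3 are there at a start; the rules pass over those that are not, and their reading is None.
At some moment in a run one of die0, die1, die2 may be knocked a few centimetres aside while the robot is not near it.
Once in a run the grip may slacken for a moment while it holds something.
It also fails if it takes over 210 s, if anything falls off the work surface, if the arm or the gripper's body presses on something with over 40 N, if the wrist force passes 120 N, or if a joint passes its speed limit or range.

### The arm

A 7-joint arm with a two-finger parallel gripper is mounted at the origin on the work surface. World frame = base frame: x ahead of the robot, y to its left, z up, the work surface at z = 0. Lengths are in m, angles in rad, forces in N, time in s.
With the tool pointing down it reaches from about 0.4 to 0.75 m from the base axis. Payload 19.5 kg.
Tool frame: the origin (TCP) lies between the finger pads; the fingertips stand 8 mm ahead of it and the grasp point (between the pads) lies 11 mm behind it; z points along the fingers, y is the line along which they close (so a half turn about z gives the same grasp; the last joint's range is limited). The gripper opens to 85 mm and grips with 20 to 120 N. Pads are 22 mm wide; open, the fingers measure 114 mm over their backs; the gripper's body (76 mm by 85 mm) begins 54 mm behind the grasp point. The pads swing forward as they close: fully open they stand 13 mm farther back than shut.
Start: joints at [1.12, 0.707, -0.028, 1.485, 0.022, 0.951, -0.075], TCP at [0.229, -0.528, 0.239] pointing down, gripper open.
Joint ranges: [-2.71, 2.71], [-0.32, 2.16], [-1.57, 1.52], [0, 2.45], [-1.46, 4.6], [0, 2.02], [-2.83, 2.83]. Speed limits (rad/s): [1.89, 1.89, 2.57, 2.57, 3.01, 3.01, 3.01].

### API

Orientations are given as a rotation vector (axis times angle).
In Python, from rig import r, gripper_to, inverse_kinematics, eyes gives the robot as it stands. Calls block until the motion is done:
- r.goto(position, orientation): joint-space move of the TCP to a pose.
- r.movel(position, orientation=None, v=0.15): straight line of the TCP; orientation=None keeps the orientation; v is the mean speed in m/s.
- r.movej(angles): joint-space move.
- gripper_to(opening, force=None): opening from 0.0 (shut) to 1.0 (fully open); force is the grip in N (None keeps the last); returns when the fingers have stopped.
- r.sleep(seconds).
- inverse_kinematics(position, orientation): joint angles nearest the present ones, or None.
- eyes.read_camera(name): name is "scene" or "top"; returns the picture (400x640x3 uint8, blue, green, red); there is no depth.
- eyes.camera_info(name): a dict with "intrinsics" (3x3 intrinsics, pixels), "R" (3x3) and "t" (3): a world point X has camera coordinates R X + t. Camera axes: x right, y down, z forward; pixel columns grow to the right and rows downward; lengths in m; the calibration is good to about 2 mm. A picture is of the moment at which its call begins. camera_info takes no time and is no camera call.
A pose or a line that the arm cannot do raises r.Unreachable and nothing moves.
- r.close_job(): hands the job in; it is judged then, once.
Readings, each from a call of its own:
- r.get_time(): time.
- r.get_joint_positions(): joint angles.
- r.get_dq(): joint speeds.
- r.get_joint_efforts(): joint torques, N m.
- r.get_tcp_pos(): TCP position.
- r.get_orientation(): TCP orientation.
- r.get_contact_force(): force on the tool from outside, world axes, zero at the start.
- r.get_torque(): the same for the moment, N m.
- r.get_finger_gap(): opening from 0.0 (shut) to 1.0 (fully open).
- r.get_grasp_force(): force on a finger pad.
Only numpy, scipy, OpenCV 4.12 (cv2) and the standard library are available. Lean on these libraries where they do the work, as an engineer would, in place of code of your own. Each camera call takes 0.05 s, during which the arm holds its last target. There are 200 camera calls.

## Working session

There is one attempt and no reset: what is moved stays moved. The work goes in short steps, each a Python script; the robot and the scene stay as the last script left them, time stands still between calls to the robot, and variables do not carry over. Pictures are saved under pics/ and viewed, at most 14 in all, crops included, and the job is handed in when it is done.

```bash
ls; mkdir -p pics; python3 - <<'E'
from rig import r,eyes
import cv2,numpy as np
np.set_printoptions(precision=4,suppress=True)
for n in("scene","top"):
    im=eyes.read_camera(n);cv2.imwrite(f"pics/{n}0.png",im);i=eyes.camera_info(n);print(n,i["intrinsics"],i["R"],i["t"],-np.array(i["R"]).T@i["t"])
print(r.get_time(),r.get_orientation(),r.get_tcp_pos(),r.get_finger_gap())
E
```

```text
pics
scene [[438.2899   0.     320.0011]
 [  0.     438.2899 196.9052]
 [  0.       0.       1.    ]] [[ 0.2829  0.9591  0.0017]
 [ 0.6743 -0.1976 -0.7115]
 [-0.6821  0.2025 -0.7027]] [-0.1685 -0.32    1.5742] [ 1.3372 -0.2203  0.8788]
top [[440.3135   0.     313.9661]
 [  0.     440.3135 199.4316]
 [  0.       0.       1.    ]] [[ 0.0224 -0.9997  0.0055]
 [-0.9971 -0.0227 -0.073 ]
 [ 0.0731 -0.0039 -0.9973]] [-0.0091  0.6051  1.3452] [0.5052 0.0098 1.3858]
0.1 [-3.0753 -0.6375  0.0003] [ 0.2285 -0.5274  0.2389] 0.9985015770060176
```

View pics/scene0.png

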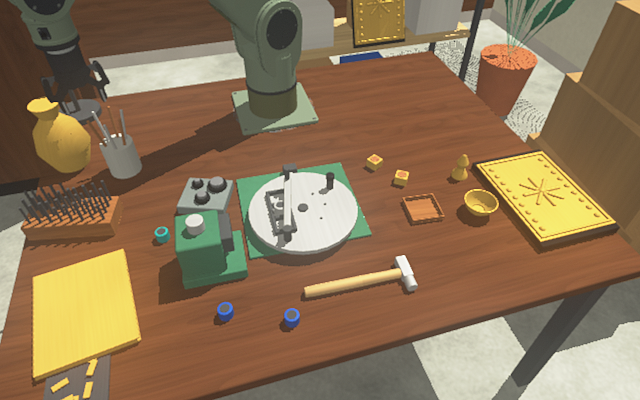

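View pics/top0.png

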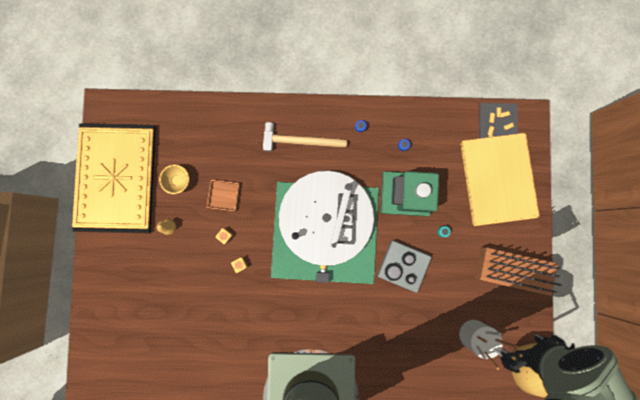

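The scene shows two square brass dies: top (224,236) and (239,265), scene (374,162) and (401,178). The worn die sits under the bar at top (347,217), and its look-alikes are the blue and turquoise rings at top (361,126), (404,145) and (445,232). The tray is at top (223,195) and the key panel at top (405,265).

```bash
cat > h.py <<'E'
import numpy as np,cv2
from rig import eyes
I={n:{k:np.array(v) for k,v in eyes.camera_info(n).items() if k in("intrinsics","R","t")} for n in("scene","top")}
def ray(n,p):
    c=I[n];d=c["R"].T@np.linalg.inv(c["intrinsics"])@np.array([p[0],p[1],1.]);return -c["R"].T@c["t"],d/np.linalg.norm(d)
def plane(n,p,z):
    o,d=ray(n,p);return o+d*(z-o[2])/d[2]
def tri(pt,ps):
    A=np.zeros((3,3));b=np.zeros(3);L=[]
    for n,p in(("top",pt),("scene",ps)):
        o,d=ray(n,p);M=np.eye(3)-np.outer(d,d);A+=M;b+=M@o;L.append((M,o))
    X=np.linalg.solve(A,b);return X,[round(1e3*np.linalg.norm(M@(X-o)),1) for M,o in L]
def proj(n,X):
    c=I[n];q=c["intrinsics"]@(c["R"]@np.array(X)+c["t"]);return q[:2]/q[2]
def comps(mask,box,amin=15):
    x0,y0,x1,y1=box;m=np.zeros_like(mask);m[y0:y1,x0:x1]=mask[y0:y1,x0:x1]
    cs,_=cv2.findContours(m,cv2.RETR_EXTERNAL,cv2.CHAIN_APPROX_NONE)
    return [c for c in cs if cv2.contourArea(c)>=amin]
def hsv(im,lo,hi): return cv2.inRange(cv2.cvtColor(im,cv2.COLOR_BGR2HSV),np.array(lo),np.array(hi))
E
python3 - <<'E'
from h import *
t=cv2.imread("pics/top0.png");s=cv2.imread("pics/scene0.png")
np.set_printoptions(precision=4,suppress=True)
def show(n,im,lo,hi,box,a=15):
    for c in comps(hsv(im,lo,hi),box,a):
        M=cv2.moments(c);print(n,(round(M['m10']/M['m00'],1),round(M['m01']/M['m00'],1)),cv2.contourArea(c),[np.round(v,1) for v in cv2.minAreaRect(c)])
for p in[(224,236),(239,265),(223,195)]:print(cv2.cvtColor(t,cv2.COLOR_BGR2HSV)[p[1],p[0]])
print("dies");show("top",t,(15,100,150),(35,255,255),(205,215,265,285));show("scene",s,(15,100,150),(35,255,255),(355,145,420,195))
print("disk");show("top",t,(0,0,170),(180,40,255),(265,160,385,290),200);show("scene",s,(0,0,170),(180,40,255),(240,160,365,260),200)
print("green");show("top",t,(60,80,30),(90,255,255),(265,160,382,290),200)
a=cv2.resize(t[160:300,200:445],None,fx=3.2,fy=3.2,interpolation=cv2.INTER_CUBIC);cv2.imwrite("pics/ct.png",a)
b=cv2.resize(s[140:265,165:455],None,fx=2.75,fy=2.75,interpolation=cv2.INTER_CUBIC);cv2.imwrite("pics/cs.png",b)
E
```

```text
[ 11 130 250]
[ 11 130 249]
[ 12 144 225]
dies
top (238.4, 264.7) 143.5 [array([238.4, 264.8]), array([12.5, 12.5]), np.float64(63.4)]
top (222.8, 235.8) 144.5 [array([222.8, 235.7]), array([12.8, 12.7]), np.float64(38.7)]
scene (401.7, 174.5) 101.0 [array([402. , 174.5]), array([13.6,  9.8]), np.float64(18.4)]
scene (374.8, 159.0) 91.5 [array([375. , 159.2]), array([14.9,  9.3]), np.float64(31.0)]
disk
top (322.7, 218.0) 6166.5 [array([326., 218.]), array([94., 94.]), np.float64(90.0)]
scene (306.9, 211.2) 5396.0 [array([302.5, 211.5]), array([ 79., 109.]), np.float64(90.0)]
green
top (358.3, 258.6) 1287.5 [array([352.1, 234.2]), array([47.8, 95.3]), np.float64(3.6)]
top (288.4, 253.2) 1332.0 [array([297.6, 231. ]), array([47.4, 95.2]), np.float64(3.4)]
```

View pics/ct.png

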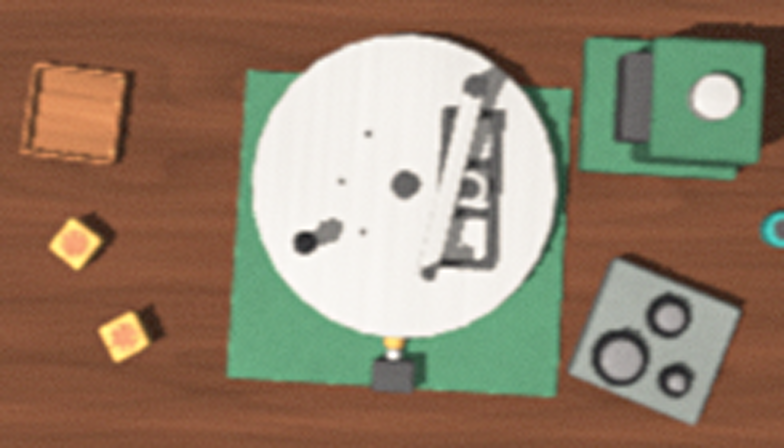

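View pics/cs.png

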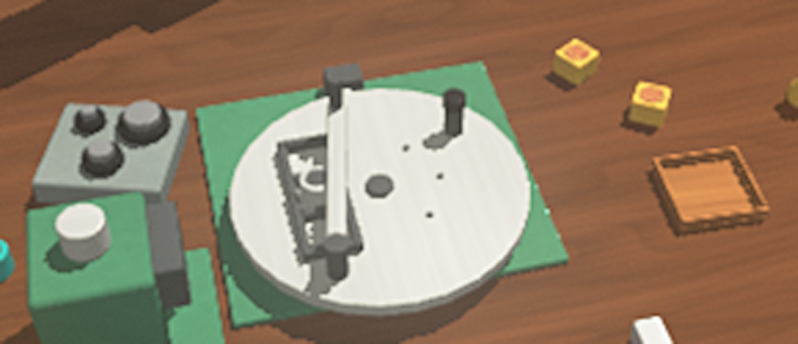

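The crops confirm the parts:
- **Worn die:** the grey round die in the middle pocket, ct (468,187), which fits because it is the only round die in the nest. The turquoise ring at ct (775,230) and the two blue ones lie on the bench, so they are not meant.
- **Dies to seat:** exactly two square ones, ct (77,243) and (125,335). The bowl and finial are other brass objects.
- **Keys:** large at ct (620,357), mid at (669,316), small at (676,380).
- **Knob:** (306,242).
- **Bar pin:** (429,272), with the hinge at (478,85).

```bash
cat > m.py <<'E'
from h import *
np.set_printoptions(precision=4,suppress=True)
t=cv2.imread("pics/top0.png");s=cv2.imread("pics/scene0.png")
T=lambda x,y:(x/3.2+200-.34,y/3.2+160-.34);S=lambda x,y:(x/2.75+165-.32,y/2.75+140-.32)
for n,a,b in[("hub",(405,185),(379.5,186)),("knobtop",(305.5,242),(455,96)),("pintop",(429,272),(346,73)),
 ("kL",(620,357),(144,114)),("kM",(669,316),(103,151)),("kS",(676,380),(89,115)),("tray",(76,113),(710,189)),
 ("dieA",(77,243),(577,47)),("dieB",(125,335),(653,94)),("worn",(468,187),(317,179))]:
    X,e=tri(T(*a),S(*b));print(n,X,e)
C=np.array([plane("top",T(*p),.008)[:2] for p in[(249,70),(228,377),(556,396),(572,88)]]);print("bed",C,C.mean(0))
d=[C[0]-C[1],C[3]-C[2]];print([np.degrees(np.arctan2(v[1],v[0])) for v in d],[np.linalg.norm(v) for v in d]);d=[C[1]-C[2],C[0]-C[3]];print([np.degrees(np.arctan2(-v[0],v[1])) for v in d],[np.linalg.norm(v) for v in d])
# white/grey disc top-view ellipse
m=hsv(t,(0,0,170),(180,40,255));c=max(comps(m,(265,160,385,290),200),key=cv2.contourArea);h=cv2.convexHull(c)
P=np.array([plane("top",q[0],.040)[:2] for q in h]);A=np.c_[2*P,np.ones(len(P))];x=np.linalg.lstsq(A,(P**2).sum(1),rcond=None)[0];print("disc",x[:2],np.sqrt(x[2]+x[0]**2+x[1]**2))
for c in comps(hsv(t,(15,100,150),(35,255,255)),(205,215,265,285)):
    P=np.array([plane("top",q[0],.028)[:2] for q in c]).astype(np.float32);print("die",cv2.minAreaRect(P*1000))
# tray rim
for c in comps(hsv(t,(5,100,60),(25,255,255)),(200,170,250,215),100):print("tr",cv2.boundingRect(c))
E
python3 m.py
```

```text
hub [ 0.5493 -0.0342  0.0415] [np.float64(0.2), np.float64(0.2)]
knobtop [0.4936 0.0582 0.0869] [np.float64(0.4), np.float64(0.4)]
pintop [ 0.4708 -0.0496  0.1241] [np.float64(4.9), np.float64(4.9)]
kL [ 0.392  -0.2394  0.05  ] [np.float64(0.2), np.float64(0.2)]
kM [ 0.4312 -0.2854  0.047 ] [np.float64(0.3), np.float64(0.3)]
kS [ 0.3712 -0.2935  0.0443] [np.float64(0.2), np.float64(0.2)]
tray [0.6141 0.2896 0.0071] [np.float64(0.7), np.float64(0.7)]
dieA [0.4781 0.2297 0.1035] [np.float64(35.3), np.float64(35.3)]
dieB [ 0.4129  0.2782 -0.0336] [np.float64(41.5), np.float64(41.5)]
worn [ 0.5478 -0.0931  0.0666] [np.float64(0.9), np.float64(0.9)]
bed [[ 0.66    0.1205]
 [ 0.361   0.1323]
 [ 0.3497 -0.1854]
 [ 0.6495 -0.1974]] [ 0.5051 -0.0325]
[np.float64(-2.262377050475364), np.float64(-2.2908617406783676)] [np.float64(0.29927099420143316), np.float64(0.3000620552682276)]
[np.float64(-2.0324958079222113), np.float64(-1.8901106318377614)] [np.float64(0.317911555840654), np.float64(0.3180648868313988)]
disc [ 0.5491 -0.0323] 0.14491170469041892
die ((399.2478332519531, 230.9694366455078), (38.48294448852539, 37.99908447265625), 28.526277542114258)
die ((486.620849609375, 281.8780822753906), (39.512420654296875, 38.4786491394043), 53.14015579223633)
tr (200, 170, 50, 45)
```

```bash
cat > a.py <<'E'
from h import *
from rig import r,gripper_to,inverse_kinematics
from scipy.spatial.transform import Rotation as Ro
np.set_printoptions(precision=4,suppress=True)
PSI=np.radians(-2.1);AX=np.array([.5495,-.033])
def mw(x,y,th=0.):   # table frame -> world
    a=PSI+th;return AX+np.array([x*np.cos(a)-y*np.sin(a),x*np.sin(a)+y*np.cos(a)])
def ori(close):      # tool down, closing line at world angle `close` [rad]
    return (Ro.from_euler('z',close-np.pi/2)*Ro.from_euler('x',np.pi)).as_rotvec()
def yawnow():
    y=Ro.from_rotvec(r.get_orientation()).as_matrix()[:,1];return np.arctan2(-y[1],-y[0])+np.pi
def pick(ps,closes,per=np.pi):  # offset (multiple of per) of closing angle for which all poses have IK, smallest |q7|
    best=None
    for k in range(-3,4):
        qs=[inverse_kinematics(np.array(p),ori(c+k*per)) for p,c in zip(ps,closes)]
        if any(q is None for q in qs):continue
        m=max(abs(q[6]) for q in qs)
        if best is None or m<best[0]-1e-3:best=(m,k*per)
    return best
def st(msg=""):
    print(msg,"t",round(r.get_time(),1),"tcp",np.array(r.get_tcp_pos()),"gap",round(r.get_finger_gap(),3),"F",np.array(r.get_contact_force()).round(1),"grip",round(float(r.get_grasp_force()),1))
def arc(c,R,a0,a1,z,off,v=.1,step=10):  # TCP along arc about c, closing tangential
    n=int(np.ceil(abs(np.degrees(a1-a0))/step))
    for a in np.linspace(a0,a1,n+1)[1:]:
        r.movel([c[0]+R*np.cos(a),c[1]+R*np.sin(a),z],ori(a+np.pi/2+off),v=v)
E
python3 - <<'E'
from a import *
T=lambda x,y:(x/3.2+200-.34,y/3.2+160-.34);S=lambda x,y:(x/2.75+165-.32,y/2.75+140-.32)
print(tri(T(77,243),S(653,94)),tri(T(125,335),S(577,47)),"pin",plane("top",T(429,272),.116))
p=np.array(r.get_tcp_pos());p[2]=.36;r.movel(p,v=.2)
a0=np.arctan2(60,90)+PSI+np.pi/2;a1=a0-np.pi/2;z=.070
K=lambda a:[AX[0]+.108*np.cos(a),AX[1]+.108*np.sin(a),z]
b=pick([K(a) for a in(a0,(a0+a1)/2,a1)],[a+np.pi/2 for a in(a0,(a0+a1)/2,a1)]);print(b)
off=b[1];k=K(a0)
gripper_to(.75,25)
r.goto([k[0],k[1],.2],ori(a0+np.pi/2+off));st("above")
r.movel(k,v=.12);st("down")
gripper_to(0.,25);st("grip")
arc(AX,.108,a0,a1,z,off,v=.1);st("turned")
gripper_to(.75);st("open")
p=np.array(r.get_tcp_pos());r.movel([p[0],p[1],.2],v=.2)
p=[.45,.33,.3];r.goto(p,ori(pick([p],[0])[1]))
for n in("top","scene"):cv2.imwrite(f"pics/{n}1.png",eyes.read_camera(n))
t=cv2.imread("pics/top1.png");s=cv2.imread("pics/scene1.png")
a=cv2.resize(t[160:300,200:445],None,fx=3.2,fy=3.2,interpolation=cv2.INTER_CUBIC);b=cv2.resize(s[140:190,165:455],None,fx=2.7,fy=2.7)
cv2.imwrite("pics/c1.png",a);st()
E
```

```text
(array([0.4876, 0.2802, 0.0288]), [np.float64(1.3), np.float64(1.3)]) (array([0.4013, 0.2285, 0.037 ]), [np.float64(0.0), np.float64(0.0)]) pin [ 0.4694 -0.0547  0.116 ]
(np.float64(1.1514511611927059), -6.283185307179586)
above t 3.6 tcp [0.4931 0.0582 0.2001] gap 0.749 F [-0.5 -0.1 -0.3] grip 0.0
down t 4.8 tcp [0.4932 0.059  0.0705] gap 0.753 F [-0.1  0.1 -0.3] grip 0.0
grip t 5.2 tcp [0.4928 0.0588 0.0703] gap 0.27 F [-2.4 -0.9  7.8] grip 24.1
turned t 8.3 tcp [0.642  0.0229 0.0703] gap 0.269 F [ 7.2 -4.1  2.5] grip 24.9
open t 8.8 tcp [0.6413 0.0236 0.0699] gap 0.745 F [-0.2 -0.8  0.5] grip 0.0
 t 11.1 tcp [0.4508 0.3291 0.2996] gap 0.747 F [ 0.6  0.5 -0.2] grip 0.0
```

View pics/c1.png

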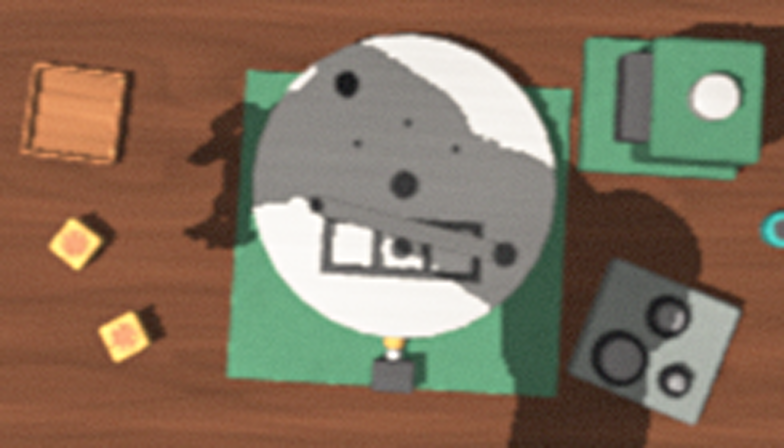

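The table is now at loading: the nest faces the robot at ct (402,250), the bar pin is at ct (316,204), the hinge at (503,254) and the knob at (346,84). Next I swing the bar open.

```bash
python3 - <<'E'
from a import *
T=lambda x,y:(x/3.2+200-.34,y/3.2+160-.34)
k=plane("top",T(346,84),.088)[:2];hub=plane("top",T(404,184),.04)[:2];d=k-AX
print("knob",k,mw(.09,.06),"table th",np.arctan2(d[1],d[0])-np.arctan2(60,90)-PSI,"hub",hub)
pin=plane("top",T(316,204),.116)[:2];H=mw(-.06,-.095);v=pin-H;a0=np.arctan2(v[1],v[0]);R=np.linalg.norm(v)
print("pin",pin,"R",R,"bar angle",a0-PSI)
R=.18;a1=PSI+.12;z=.094
K=lambda a:[H[0]+R*np.cos(a),H[1]+R*np.sin(a),z]
A=np.linspace(a0,a1,4);b=pick([K(a) for a in A],[a+np.pi/2 for a in A]);print(b);off=b[1]
gripper_to(.6,25);p=[pin[0],pin[1],z]
r.goto([p[0],p[1],.22],ori(a0+np.pi/2+off));r.movel(p,v=.12);st("down")
gripper_to(0.,25);st("grip")
arc(H,R,a0,a1,z,off,v=.12);st("swung")
gripper_to(.5);p=np.array(r.get_tcp_pos());r.movel([p[0],p[1],.22],v=.2);st("up")
p=[.42,.36,.35];r.goto(p,ori(pick([p],[0])[1]))
for n in("top","scene"):cv2.imwrite(f"pics/{n}2.png",eyes.read_camera(n))
t=cv2.imread("pics/top2.png");s=cv2.imread("pics/scene2.png")
a=cv2.resize(t[200:265,280:390],None,fx=5,fy=5,interpolation=cv2.INTER_CUBIC);b=cv2.resize(s[160:215,235:345],None,fx=5,fy=5,interpolation=cv2.INTER_CUBIC)
cv2.imwrite("pics/c2.png",np.vstack([a,b])[:600])
E
```

```text
knob [0.6401 0.024 ] [0.6416 0.0237] table th 0.01038662175887168 hub [ 0.5504 -0.0331]
pin [0.528  0.0481] R 0.17887668589258862 bar angle 1.3705216668538567
(np.float64(1.2863764067782837), -6.283185307179586)
down t 13.7 tcp [0.5283 0.0482 0.0946] gap 0.599 F [-0.5 -0.  -0.1] grip 0.0
grip t 14.1 tcp [0.5282 0.0482 0.0943] gap 0.153 F [-0.1 -0.3  4.7] grip 24.8
swung t 17.2 tcp [ 0.6657 -0.1113  0.0943] gap 0.155 F [ 1.1 -0.5  8.4] grip 25.0
up t 18.4 tcp [ 0.6649 -0.1105  0.2189] gap 0.498 F [-0.6  0.2 -0.3] grip 0.0
```

View pics/c2.png

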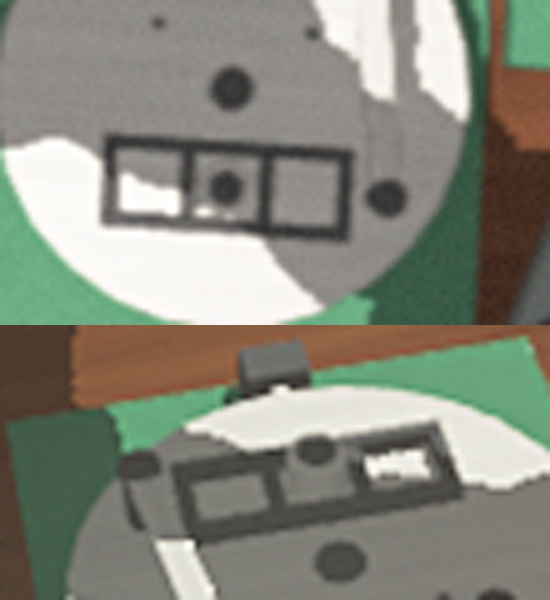

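The nest is clear and the bar lies open at crop right. The nest's outer corners are at crop top (105,135), (354,149), (347,241) and (101,224), and the worn die is at (226,188). Next I move the worn die into the tray.

```bash
python3 - <<'E'
from a import *
f=lambda x,y:(x/5+280-.4,y/5+200-.4);g=lambda x,y:(x/5+235-.4,(y-325)/5+160-.4)
C=np.array([plane("top",f(*p),.052)[:2] for p in[(105,135),(354,149),(347,241),(101,224)]])
u=C[0]-C[1];w=C[3]-C[2];print("nest",C.mean(0),mw(-.06,0),"yaws",[np.degrees(np.arctan2(-v[0],v[1])) for v in(u,w)],np.linalg.norm(u),np.linalg.norm(C[0]-C[3]))
nc=[(174,464),(435,424),(462,494),(193,543)];print("nest3d",[tri(f(*a),g(*b))[0] for a,b in[((105,135),(462,494)),((354,149),(193,543)),((347,241),(174,464)),((101,224),(435,424))]])
print("hub",tri(f(231,88),g(341,562)))
W,e=tri(f(226,188),g(316,450));print("worn",W,e,plane("top",f(226,188),.068))
W=plane("top",f(226,188),.068)
TR=np.array([.614,.2895])
p=[W[0],W[1],.065];b=pick([p,[*TR,.1]],[PSI,PSI]);print(b);o=ori(PSI+b[1])
gripper_to(.75,60);r.goto([p[0],p[1],.2],o);r.movel(p,v=.1);st("down")
gripper_to(0.,60);st("grip")
r.movel([p[0],p[1],.13],v=.12);st("lift")
r.goto([*TR,.13],o);st("over tray")
r.movel([*TR,.032],v=.1);st("low");gripper_to(.75);r.movel([*TR,.16],v=.2);st()
E
```

```text
nest [ 0.4899 -0.031 ] [ 0.4895 -0.0308] yaws [np.float64(-1.926759520418223), np.float64(-2.6615558817348397)] 0.15081590400666608 0.05360672789622571
nest3d [array([0.5196, 0.0429, 0.0443]), array([ 0.5149, -0.1074,  0.0444]), array([ 0.4591, -0.1045,  0.0511]), array([0.4658, 0.0437, 0.0487])]
hub (array([ 0.55  , -0.0334,  0.0431]), [np.float64(0.7), np.float64(0.7)])
worn [ 0.4895 -0.0307  0.0694] [np.float64(0.7), np.float64(0.7)] [ 0.4896 -0.0301  0.068 ]
(np.float64(0.575027832656823), -9.42477796076938)
down t 23.9 tcp [ 0.4898 -0.0301  0.0654] gap 0.751 F [ 0.7 -0.2  0.3] grip 0.0
grip t 24.3 tcp [ 0.4898 -0.0301  0.0656] gap 0.371 F [-2.6 -0.2 13.1] grip 58.3
lift t 25.0 tcp [ 0.4894 -0.0301  0.1295] gap 0.364 F [ 0.1 -0.3 -2. ] grip 59.6
over tray t 26.2 tcp [0.6143 0.2877 0.1298] gap 0.363 F [ 0.7 -0.2 -2.3] grip 59.6
low t 27.4 tcp [0.6144 0.2896 0.0327] gap 0.365 F [ 0.1  0.3 -2.4] grip 59.6
 t 28.6 tcp [0.6135 0.2893 0.1589] gap 0.748 F [-0.7  0.  -0.3] grip 0.0
```

```bash
cat >> a.py <<'E'
def look(tag):
    p=[.47,-.12,.38];r.goto(p,ori(pick([p],[0])[1]))
    for n in("top","scene"):cv2.imwrite(f"pics/{n}{tag}.png",eyes.read_camera(n))
    return cv2.imread(f"pics/top{tag}.png"),cv2.imread(f"pics/scene{tag}.png")
def dies(t,box=(150,200,275,300)):
    out=[]
    for c in comps(hsv(t,(15,100,150),(35,255,255)),box,80):
        P=np.array([plane("top",q[0],.028)[:2] for q in c]).astype(np.float32);q=cv2.minAreaRect(P*1000)
        if max(q[1])<46:out.append((np.array(q[0])/1000,np.radians(q[2]),q[1]))
    return out
def seat(d,yaw,pocket,dz=.023):
    P=mw(-.06,pocket)
    b=min((pick([[*d,dz],[*d,dz],[*P,.1]],[yaw+s*np.pi/2,yaw,PSI+m]) +(s,m) for s in(1,-1) for m in(0,np.pi/2*0)),key=lambda x:x[0])
    c=yaw+b[1];s=b[2]
    gripper_to(.95,20);r.goto([*d,.16],ori(c+s*np.pi/2));r.movel([*d,dz],v=.12);gripper_to(0.,20);st("sq1")
    gripper_to(.95,20);r.movel([*d,dz],ori(c),v=.05);gripper_to(0.,80);st("sq2")
    r.movel([*d,.14],v=.15);st("lift")
    o=ori(PSI+b[1]) if abs(np.mod(c-PSI,np.pi))<9 else None
    return o,P
def insert(P,o,dz=.023,lim=8.):
    r.goto([*P,.13],o);r.movel([*P,.058+dz],v=.1);r.sleep(.2);f0=r.get_contact_force()[2];st("above pocket")
    offs=[(0,0)]+[(q*np.cos(a),q*np.sin(a)) for q,n in((.001,6),(.002,10)) for a in np.arange(n)*2*np.pi/n]
    z=.055+dz
    for dx,dy in offs:
        while z>.041+dz:
            r.movel([P[0]+dx,P[1]+dy,z],v=.03);F=r.get_contact_force()[2]-f0
            if F>lim:break
            z-=.0015
        else:
            st(f"seated {dx:.4f} {dy:.4f}");return True
        print("contact",round(z-dz-.04,4),round(F,1),dx,dy);z+=.0015
    return False
E
python3 - <<'E'
from a import *
t,s=look(3)
D=dies(t);print(D)
i=int(np.argmin([d[0][0] for d in D]));d=D[i]
o,P=seat(d[0],d[1],.048)
print(P,o)
E
```

```text
[(array([0.3998, 0.2312]), np.float64(0.497878731449127), (39.637847900390625, 37.999061584472656)), (array([0.4618, 0.3076]), np.float64(0.9061109998113609), (39.46158981323242, 39.20330047607422))]
sq1 t 34.1 tcp [0.3999 0.2313 0.0233] gap 0.413 F [-0.9  0.3  6.1] grip 21.4
sq2 t 36.8 tcp [0.3998 0.2312 0.0234] gap 0.399 F [-2.5 -0.4 12.8] grip 79.4
lift t 37.8 tcp [0.3995 0.2311 0.1394] gap 0.396 F [-0.7 -0.1 -2.7] grip 79.9
[0.4913 0.0172] [2.2618 2.1804 0.    ]
```

```bash
python3 - <<'E'
from a import *
P=mw(-.06,.048);o=[2.2618,2.1804,0.]
print(insert(P,o))
E
```

```text
above pocket t 39.5 tcp [0.4916 0.0172 0.0815] gap 0.396 F [ 0.5 -0.7 -3.1] grip 79.9
seated 0.0000 0.0000 t 42.0 tcp [0.4912 0.0172 0.0644] gap 0.396 F [ 0.3  0.4 -3.1] grip 79.9
True
```

The first die went in with no contact. I release it, look again and fetch the second die.

```bash
python3 - <<'E'
from a import *
p=np.array(r.get_tcp_pos())
gripper_to(.75);r.movel([p[0],p[1],.2],v=.2)
t,s=look(4)
D=dies(t);print(D);d=D[0]
o,P=seat(d[0],d[1],0.)
print(insert(P,o));
E
```

```text
[(array([0.4618, 0.3076]), np.float64(0.9061109998113609), (39.46158981323242, 39.20330047607422))]
sq1 t 48.1 tcp [0.4619 0.3077 0.0233] gap 0.418 F [-1.  -1.4  5.1] grip 21.6
sq2 t 50.9 tcp [0.4619 0.3076 0.0234] gap 0.396 F [-1.9 -1.6 10.3] grip 80.6
lift t 51.8 tcp [0.4615 0.3074 0.1393] gap 0.397 F [ 0.4  0.2 -2. ] grip 79.7
above pocket t 53.9 tcp [ 0.4898 -0.0308  0.0815] gap 0.397 F [ 0.5  0.2 -0.9] grip 79.7
seated 0.0000 0.0000 t 56.4 tcp [ 0.4895 -0.0308  0.0644] gap 0.392 F [-1.  -1.  -2.2] grip 79.7
True
```

```bash
python3 - <<'E'
from a import *
p=np.array(r.get_tcp_pos())
gripper_to(.75);r.movel([p[0],p[1],.2],v=.2)
p=[.40,.40,.35];r.goto(p,ori(pick([p],[0])[1]))
for n in("top","scene"):cv2.imwrite(f"pics/{n}5.png",eyes.read_camera(n))
t=cv2.imread("pics/top5.png");s=cv2.imread("pics/scene5.png")
a=cv2.resize(t[165:265,200:390],None,fx=4,fy=4,interpolation=cv2.INTER_CUBIC);b=cv2.resize(s[160:205,245:435],None,fx=4,fy=4,interpolation=cv2.INTER_CUBIC)
cv2.imwrite("pics/c5.png",np.vstack([a,b]))
E
```

```text
(no output)
```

View pics/c5.png

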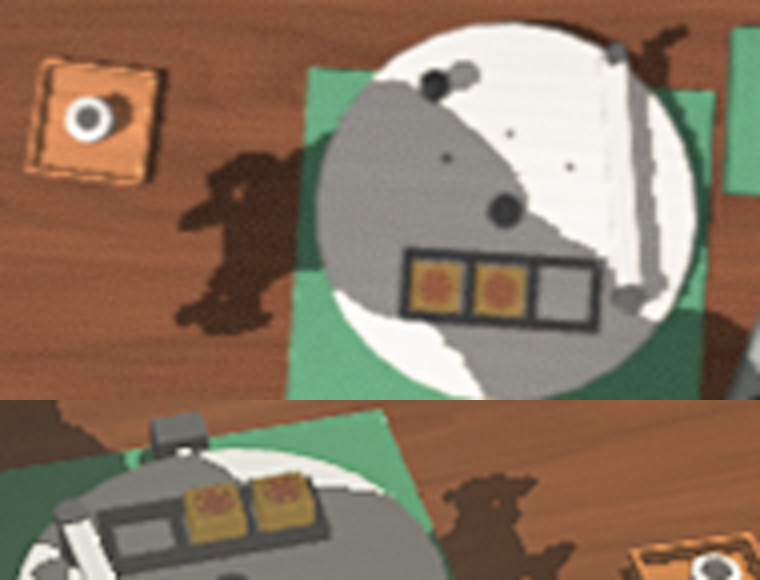

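The worn die is in the tray at (88,118) and both dies look flat in their pockets, at (437,287) and (501,292). The bar pin is at (616,52). I check the die heights and swing the bar shut.

```bash
python3 - <<'E'
from a import *
f=lambda x,y:(x/4+200-.4,y/4+165-.4);g=lambda x,y:(x/4+245-.4,(y-400)/4+160-.4)
for a,b,k in(((437,287),(284,489),.048),((501,292),(214,500),0)):print(tri(f(*a),g(*b)),plane("top",f(*a),.068),mw(-.06,k))
print("worn",plane("top",f(88,118),.032))
pin=plane("top",f(616,52),.116)[:2];H=mw(-.06,-.095);v=pin-H;a0=np.arctan2(v[1],v[0]);print("pin",pin,np.linalg.norm(v),a0-PSI)
R=.18;a1=PSI+np.pi/2+.012;z=.094
K=lambda a:[H[0]+R*np.cos(a),H[1]+R*np.sin(a),z]
A=np.linspace(a0,a1,4);b=pick([K(a) for a in A],[a+np.pi/2 for a in A]);print(b);off=b[1]
gripper_to(.5,30);p=K(a0)
r.goto([p[0],p[1],.22],ori(a0+np.pi/2+off));r.movel(p,v=.12);st("down")
gripper_to(0.,30);st("grip")
arc(H,R,a0,a1,z,off,v=.12);r.sleep(.3);st("swung")
gripper_to(.5);p=np.array(r.get_tcp_pos());r.movel([p[0],p[1],.22],v=.2);st("up")
p=[.40,.40,.35];r.goto(p,ori(pick([p],[0])[1]))
for n in("top","scene"):cv2.imwrite(f"pics/{n}6.png",eyes.read_camera(n))
t=cv2.imread("pics/top6.png");s=cv2.imread("pics/scene6.png")
a=cv2.resize(t[165:265,270:390],None,fx=4,fy=4,interpolation=cv2.INTER_CUBIC);b=cv2.resize(s[160:205,245:365],None,fx=4,fy=4,interpolation=cv2.INTER_CUBIC)
cv2.imwrite("pics/c6.png",np.vstack([a,b]))
E
```

```text
(array([0.4912, 0.0178, 0.0684]), [np.float64(0.3), np.float64(0.3)]) [0.4911 0.0175 0.068 ] [0.4913 0.0172]
(array([ 0.4884, -0.0303,  0.0684]), [np.float64(0.0), np.float64(0.0)]) [ 0.4884 -0.0303  0.068 ] [ 0.4895 -0.0308]
worn [0.6144 0.2896 0.032 ]
pin [ 0.6644 -0.1087] 0.1791986382270289 0.13170978154707913
(np.float64(1.0124582986120518), -6.283185307179586)
down t 63.1 tcp [ 0.6656 -0.1087  0.0948] gap 0.502 F [-0.5  0.3  0.3] grip 0.0
grip t 63.5 tcp [ 0.6654 -0.1087  0.0945] gap 0.154 F [-1.1  0.8  6. ] grip 29.2
swung t 67.3 tcp [0.4915 0.0533 0.0944] gap 0.148 F [ 2.8 -4.8  7.6] grip 31.4
up t 68.5 tcp [0.4901 0.0542 0.2192] gap 0.504 F [-0.3 -0.1 -1.1] grip 0.0
```

View pics/c6.png

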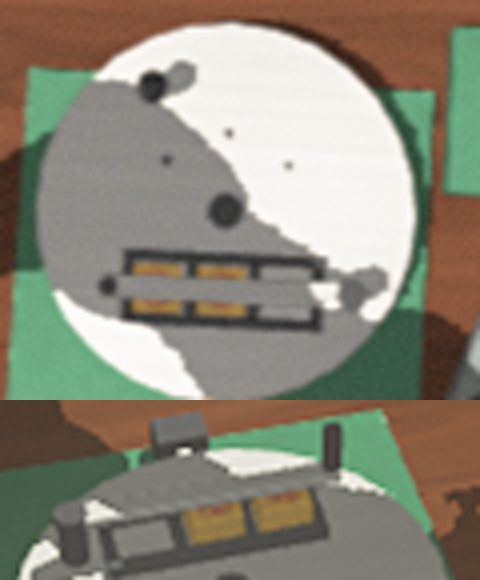

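```bash
python3 - <<'E'
from a import *
f=lambda x,y:(x/4+270-.4,y/4+165-.4)
pin=plane("top",f(108,286),.116)[:2];H=mw(-.06,-.095);v=pin-H;print("bar",np.arctan2(v[1],v[0])-PSI,np.linalg.norm(v))
k=plane("top",f(152,86),.088)[:2];d=k-AX;print("table",np.arctan2(d[1],d[0])-np.arctan2(60,90)-PSI)
a0=np.arctan2(60,90)+PSI;a1=a0+np.pi/2;z=.070
K=lambda a:[AX[0]+.108*np.cos(a),AX[1]+.108*np.sin(a),z]
A=np.linspace(a0,a1,4);b=pick([K(a) for a in A],[a+np.pi/2 for a in A]);print(b);off=b[1];k=K(a0)
gripper_to(.75,30);r.goto([k[0],k[1],.2],ori(a0+np.pi/2+off));r.movel(k,v=.12);st("down")
gripper_to(0.,30);st("grip")
arc(AX,.108,a0,a1,z,off,v=.08);st("turned")
gripper_to(.75);p=np.array(r.get_tcp_pos());r.movel([p[0],p[1],.22],v=.2);st("up")
p=[.40,.40,.35];r.goto(p,ori(pick([p],[0])[1]))
for n in("top","scene"):cv2.imwrite(f"pics/{n}7.png",eyes.read_camera(n))
t=cv2.imread("pics/top7.png")
cv2.imwrite("pics/c7.png",cv2.resize(t[160:300,265:445],None,fx=4,fy=4,interpolation=cv2.INTER_CUBIC))
E
```

```text
bar 1.5768031902344963 0.17825356669135203
table 0.01750449338307531
(np.float64(0.8224517731451236), -6.283185307179586)
down t 73.3 tcp [0.6419 0.0236 0.0707] gap 0.754 F [-0.6 -0.3  1. ] grip 0.0
grip t 73.7 tcp [0.6418 0.0233 0.0703] gap 0.264 F [ 0.3 -1.8  4.8] grip 29.4
turned t 77.2 tcp [0.4933 0.0581 0.0703] gap 0.269 F [ 1.6 -6.9  6.7] grip 30.8
up t 78.5 tcp [0.4925 0.059  0.2192] gap 0.75 F [ 0.6 -0.  -0.2] grip 0.0
```

View pics/c7.png

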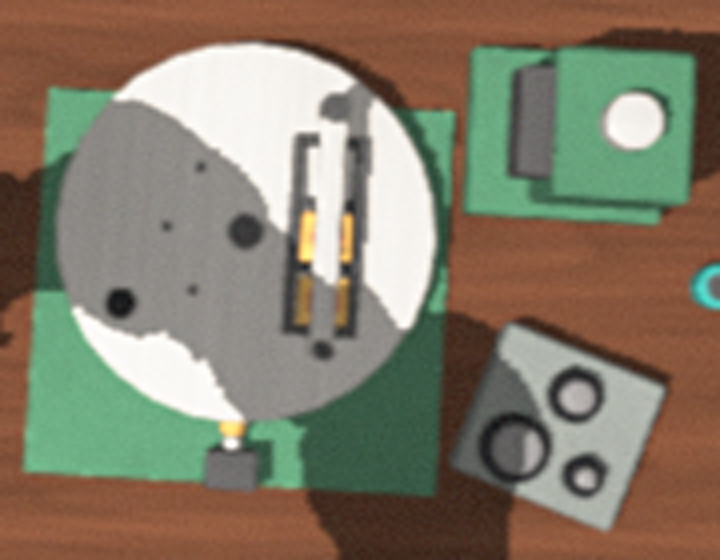

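```bash
python3 - <<'E'
from a import *
f=lambda x,y:(x/4+265-.4,y/4+160-.4)
k=plane("top",f(120,302),.088)[:2];d=k-AX;th=np.arctan2(d[1],d[0])-np.arctan2(60,90)-PSI;print("table",th)
pin=plane("top",f(322,350),.116)[:2];H=mw(-.06,-.095,th);v=pin-H;print("bar",np.arctan2(v[1],v[0])-PSI-th,np.linalg.norm(v))
keys=[plane("top",f(*q),.048)[:2] for q in((585,475),(577,395),(515,447))];print(keys)
assert abs(th-1.571)<.06
gripper_to(0.,30);o=None
for n,q in zip(("small","mid","large"),keys):
    b=pick([[*q,.07]],[np.arctan2(q[1],q[0])],np.pi/2);o=ori(np.arctan2(q[1],q[0])+b[1])
    r.goto([*q,.2] if n=="small" else [*q,.1],o)
    r.movel([*q,.064],v=.1);r.sleep(.2);f0=r.get_contact_force()[2];z=.060;zc=None
    while z>.046:
        r.movel([*q,z],v=.03);F=r.get_contact_force()[2]-f0
        if zc is None and F>1:zc=z
        if F>14:break
        z-=.001
    r.sleep(.2);print(n,"contact z",zc,"end",round(z,4),"F",round(F,1));st()
    r.movel([*q,.1],v=.1)
r.movel([*keys[-1],.25],v=.2)
p=[.40,.40,.35];r.goto(p,ori(pick([p],[0])[1]))
for n in("top","scene"):cv2.imwrite(f"pics/{n}8.png",eyes.read_camera(n))
t=cv2.imread("pics/top8.png")
cv2.imwrite("pics/c8.png",cv2.resize(t[110:300,150:445],None,fx=2.7,fy=2.7,interpolation=cv2.INTER_CUBIC))
E
```

```text
table 1.5606213384546015
bar 1.5622882417307382 0.1786878556363703
[array([ 0.3717, -0.2923]), array([ 0.4314, -0.2859]), array([ 0.3915, -0.2394])]
small contact z 0.06 end 0.053 F 24.1
 t 87.1 tcp [ 0.3718 -0.2923  0.0536] gap -0.001 F [-1.1  1.8 23.8] grip 12.0
mid contact z 0.057999999999999996 end 0.053 F 21.1
 t 91.0 tcp [ 0.4315 -0.2859  0.0537] gap 0.001 F [-2.2  2.6 23.1] grip 11.4
large contact z 0.06 end 0.053 F 25.0
 t 95.0 tcp [ 0.3916 -0.2394  0.0536] gap -0.001 F [-0.6  2.2 24.8] grip 12.6
```

View pics/c8.png

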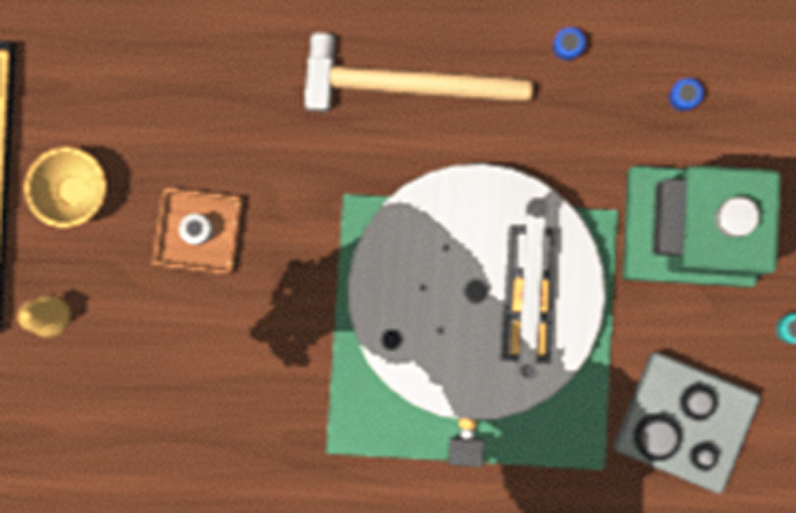

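Each press rose sharply to over 20 N after about 6 mm, so all three keys bottomed out. The last picture shows everything in place, with the worn die in the tray at (194,228) and the bar shut over both dies at (530,300).

```bash
python3 -c "
from rig import r
print(r.get_time(),r.close_job())"
```

```text
the job is handed in; nothing more can be done
98.8917 None
```

I handed the job in at 98.9 s with every step carried out, but the hand-in returned no verdict: worn die in the tray, both square dies present seated, bar shut, table in the working detent, and the keys pressed small, middle, large.

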